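Poke a decorated tile up out of its jig and lay it on the ware board

ROBOT

A 7-joint arm with a two-finger parallel gripper is mounted at the origin on the work surface. World frame = base frame: x ahead of the robot, y to its left, z up, the work surface at z = 0. Lengths are in m, angles in rad, forces in N, time in s.
With the tool pointing down it reaches from about 0.35 to 0.9 m from the base axis. Payload 8.1 kg.
Tool frame: the origin (TCP) lies between the finger pads; the fingertips stand 17 mm ahead of it and the grasp point (between the pads) lies 2 mm behind it; z points along the fingers, y is the line along which they close (so a half turn about z gives the same grasp; the last joint's range is limited). The gripper opens to 92 mm and grips with 3 to 60 N. Pads are 19 mm wide; open, the fingers measure 130 mm over their backs; the gripper's body (75 mm by 190 mm) begins 47 mm behind the grasp point.
Start: joints at [-0.103, 0.434, 0.025, 1.573, -0.012, 1.134, -0.075], TCP at [0.625, -0, 0.244] pointing down, gripper open.
Joint ranges: [-2.62, 2.62], [-0.44, 2.09], [-1.27, 1.32], [0.08, 2.57], [-1.32, 4.46], [0.12, 2], [-2.74, 2.74]. Speed limits (rad/s): [2.22, 2.22, 3.01, 3.01, 3.14, 3.14, 3.14].

INTERFACE

Orientations are given as a rotation vector (axis times angle).
In Python, from cell import observe, get_image, calibration, sign_off, look_for, regions_of, landmark_of gives the robot as it stands.
- The arm moves only by the tool jog_arm, never from a script. Its argument "plan" is a list of rows, each an object with "offset": the shift along the tool's x, y, z normalised to -1 to 1, where 1 is 0.15 m, a list of three; "twist": the turn, a rotation vector about the tool's x, y, z normalised to -1 to 1, where 1 is 2 pi rad, a list of three; "fingers": the gripper command: -1 is shut, 1 is fully open, values between are in proportion. In form: [{"offset": [x, y, z], "twist": [ax, ay, az], "fingers": fingers}, ...]. A call has 1 to 20 rows; each row is the pose to reach, as a shift and turn from the pose commanded when the call began, along the tool's axes at that moment, turning the shorter way round; what a row does not reach only later rows make up. A row lasts 1/8 s, in which the tool goes at most 62.5 mm and 10.7 degrees, less where a joint would pass 70% of its speed; a pose out of reach is approached as far as the arm can. A call with a number of a shift or a turn outside -1 to 1 is refused whole. A call with a gripper value outside its range is refused whole. The fingers move at their own pace and stop on an object; "newtons" is the grip in N (left out, the last holds). Time passes only in rows, so rows that repeat a pose let the fingers close. It gives the time, the measured TCP pose, the force, the opening and the grip force at its end, in the units of the state.
- observe(): the state, without advancing time (a new reading comes with each control period).
- get_image(name): name is "scene" or "side" or "wrist"; returns the picture (480x640x3 uint8, red, green, blue); there is no depth.
- calibration(name): a dict with "fov_y" (degrees; the focal length in pixels is half the picture's height over the tangent of half this angle, whatever the lens; pixels are square), "cx", "cy" (the principal point, pixels), "position" and "attitude" of the camera in the world. Camera axes: x right, y down, z forward; pixel columns grow to the right and rows downward; lengths in m; the calibration is good to about 2 mm. A picture is of the moment at which its call begins: read the wrist's pose just before it. calibration takes no time and is no camera call; for the wrist camera it gives the pose at the moment of the call.
- sign_off(): hands the job in; it is judged then, once.
Trained networks look in the newest picture that a camera, given by its name, has taken for a name from the list of things; names that differ only in an ending like _2 or _b are one class to them, and where a whole thing is asked for, a point or a joint stands for the part that bears it (a point fixed in the world has none). Each returns a list of dicts, best first, with "conf" (0 to 1); they miss things now and then, are a little off and sometimes report something else, mostly with a low value. They report only what shows in the picture. A call takes as long as a camera call. They do not tell look-alikes from the thing itself.
- look_for(thing, camera): "box" ([left, top, width, height] as shares, 0 to 1, of the picture: columns of its width, rows of its height, round what is visible of it).
- regions_of(thing, camera): "region" (480x640 bool, what is visible of it) and "box" ([left, top, width, height] as shares, 0 to 1, of the picture: columns of its width, rows of its height, round what is visible of it).
- landmark_of(thing, camera): "at" ([row, column] as shares, 0 to 1, of the picture: columns of its width, rows of its height: a listed point, or the origin of a listed thing).
The state is a dict: "clock": time; "joints": joint angles; "dq": joint speeds; "joint_efforts": joint torques, N m; "position": TCP position; "ee_rot": TCP orientation; "force": force on the tool from outside, world axes, zero at the start; "ft_torque": the same for the moment, N m; "width": opening from 0.0 (shut) to 1.0 (fully open); "gripper_force": force on a finger pad.
Only numpy, scipy, OpenCV 4.12 (cv2) and the standard library are available. Lean on these libraries where they do the work, as an engineer would, in place of code of your own. Each camera call takes 0.05 s, during which the arm holds its last target. There are 200 camera calls.

TASK

Free the blue decorated test tile from the wooden jig: bring the red-handled push-up tool in beneath the jig, poke the tile straight up through the hole in the recess floor until both brass catches snap in under it, then take the tool out again and leave it standing upright on the bench, clear of the jig. Then lift the tile off the catches and lay it flat, blue face up, in the middle of the empty end of the ware board without dropping it, let go, and leave the finished green tile where it is.

Things in the scene. Friction and masses are not known exactly. Their poses are not given: they have to be found in the camera images.
- jig: Wooden tile jig, fixed. Origin at bench level under the centre of its recess. Plate 120 (x) x 110 (y) mm, underside 76 mm and top 100 mm above the bench, on two legs at its x sides, so the tunnel beneath, 92 mm wide, is open at both ends along the jig's y axis (feet reach out to 90 mm in x). The square recess in the top is 53 mm wide and 16 mm deep; the tile lies flush in it
- jig_hole (a point): Centre of the round access hole (30 mm diameter) in the recess floor, at the floor's upper face, 84 mm above the bench; axes as the jig's
- catch_a (a joint): Travel (m) of the sprung brass catch in the recess's +x wall: 0 fully back, 0 to 0.003 while it rubs on the tile's side (some 3 N), 0.006 snapped in under the tile. It snaps when the tile has risen 15 mm; its flat top, 99 mm above the bench, then carries the tile, which can be lifted off freely
- catch_b (a joint): The same for the catch in the recess's -x wall
- tile_center (a point): Centre of the loose tile: blue face with a white ring, terracotta underside, 50 x 50 mm, 16 mm thick, about 85 g; axes parallel to its edges, z out of the blue face. Its centre is 92 mm above the bench in the recess and 107 mm on the catches; its sides stay parallel to the jig's
- poker_grip (a point): Centre of the push-up tool's red grip, 160 mm above the tool's underside: a plate 16 mm thick (x), 90 mm wide (y), 48 mm high. Axes: x towards the pin, z up. The loose C-shaped tool (0.3 kg) stands by itself: an upright below the grip, a foot 90 mm wide (y), and a base bar 24 mm wide, 10 mm high, from 30 mm behind the grip to 100 mm ahead, with an upturned pin on it
- poker_tip (a point): Top of the tool's pin (flat head 18 mm across), 90 mm along the tool's x axis from the grip's centre and 94 mm lower, 66 mm above the tool's underside; axes as the grip's. Standing on the bench the tool passes under the jig's plate with 10 mm to spare; it must rise 18 mm to touch the tile and 33 mm for the catches to snap in (35 to 39 mm is good)
- board_spot (a point): Middle of the empty end of the wooden ware board (fixed), on its top face, 12 mm above the bench. The board is 250 (x) x 110 (y) mm; its centre lies 65 mm towards -x of this point, and the finished green tile stands on its other end, some 140 mm from this point towards -x; axes as the board's
- tile_done_center (a point): Bystander: centre of a finished green-glazed tile, 50 x 50 x 16 mm, on the ware board
- tile: The same loose tile as tile_center, origin at the centre of its underside
There are look-alikes about, which are no part of the job. Leave any pink look-alike of the tile alone. Of the things that look like the jig, the larger one is meant.

How it is judged:
On the way, in this order (a step that is already met when the one before it is completed fails the run):
1. the tool's pin has entered the access hole from below (horizontal distance between poker_tip and jig_hole below 0.012 m and z of poker_tip in the frame of jig above 0.078 m), for 0.05 s.
2. the tile has been poked up and both catches have snapped in under it (z of tile_center in the frame of jig above 0.1045 m and value of joint each of catch_a, catch_b above 0.0045 m and angle between tile_center's own z axis and vertical below 0.1 rad), for 0.1 s.
3. the tool stands upright on the bench clear of the jig, the tile still up on its catches (all of step 2 and angle between poker_tip's own z axis and vertical below 0.08 rad and height (world z) of poker_tip below 0.07 m and horizontal distance between poker_tip and jig_hole above 0.075 m), for 0.1 s.
At the end, for the whole second after the job is handed in: The tile lies flat on the ware board, blue face up (within 0.08 rad), at rest, its centre within 30 mm along each board axis of the middle of the empty end; the push-up tool stands upright on the bench (within 0.08 rad) with its pin at least 75 mm from the jig's hole, outside the jig (x of tile_center in the frame of board_spot between -0.03 and 0.03 m and y of tile_center in the frame of board_spot between -0.03 and 0.03 m and z of tile_center in the frame of board_spot between 0.005 and 0.011 m and angle between each of tile_center, poker_tip's own z axis and vertical below 0.08 rad and linear speed of tile below 0.02 m/s and height (world z) of poker_tip below 0.07 m and horizontal distance between poker_tip and jig_hole above 0.075 m); the robot touches nothing.
It fails at once if the tile is dropped (falls freely faster than 0.6 m/s) (linear speed of tile above 0.6 m/s and contact force between tile and the fingers below 0.01 N).
It fails at once if the finished green tile is moved by more than 20 mm (distance of tile_done_center from where it was at the start of the episode above 0.02 m).
It also fails if it takes over 64 s, if anything falls off the work surface, if the arm or the gripper's body presses on something with over 40 N, if the wrist force passes 120 N, or if a joint passes its speed limit or range.

## Working session

There is one attempt and no reset: what is moved stays moved. The work goes in short steps, Python scripts to look and compute and a tool call to move; the robot and the scene stay as the last step left them, time stands still between calls to the robot, and variables do not carry over. Pictures are saved under pics/ and viewed, at most 10 in all, crops included, and the job is handed in when it is done.

Besides the shell and the picture viewer there is one more tool, called in YAML: its name, and indented under it one key for each argument. jog_arm: Moves the arm, as the interface text tells. Scaled input: -1 to 1 covers 0.15 m each way for a shift and 2 pi rad each way for a turn. Its arguments: {"type":"object","properties":{"plan":{"type":"array","items":{"type":"object","properties":{"offset":{"type":"array","items":{"type":"number","minimum":-1,"maximum":1}},"twist":{"type":"array","items":{"type":"number","minimum":-1,"maximum":1}},"fingers":{"type":"number"}}}},"newtons":{"type":"number"}},"required":["plan"]}

```bash
mkdir -p pics
cat > h.py <<'E'
import numpy as np, cv2
from scipy.spatial.transform import Rotation as R
from cell import *
def cal(n):
    c=calibration(n); a=np.array(c["attitude"],float)
    if a.shape==(3,3): M=a
    elif a.size==3: M=R.from_rotvec(a).as_matrix()
    else: M=R.from_quat(a).as_matrix()
    f=240/np.tan(np.radians(c["fov_y"])/2)
    return f,c["cx"],c["cy"],np.array(c["position"]),M
def px2w(n,row,col,z,c=None):
    f,cx,cy,p,M=c or cal(n)
    d=M@np.array([(col-cx)/f,(row-cy)/f,1]); return p+d*(z-p[2])/d[2]
def w2px(n,P,c=None):
    f,cx,cy,p,M=c or cal(n)
    q=M.T@(np.array(P)-p); return np.array([cy+f*q[1]/q[2],cx+f*q[0]/q[2]])
def save(n,name):
    im=get_image(n); cv2.imwrite(f"pics/{name}.png",im[:,:,::-1]); return im
E
python3 - <<'E'
from h import *
print(calibration("scene"));print(calibration("side"));print(calibration("wrist"))
Z=dict(jig_hole=.084,tile_center=.092,poker_grip=.16,poker_tip=.066,board_spot=.012,tile_done_center=.02,jig=0)
for n in ["scene","side","wrist"]:
    save(n,n+"0")
    for t,z in Z.items():
        for l in landmark_of(t,n):
            r,c=l["at"][0]*480,l["at"][1]*640
            print(n,t,round(l["conf"],2),int(r),int(c),px2w(n,r,c,z).round(3))
a,b=[cv2.imread(f"pics/{n}0.png") for n in("scene","side")]
E
```

```text
{'fov_y': 43.38512417379857, 'cx': 322.4803573576097, 'cy': 237.0548176531329, 'position': array([1.29607698, 0.17021061, 0.93393116]), 'attitude': array([-1.65337941, -1.93682704,  0.78732726])}
{'fov_y': 51.44498267143775, 'cx': 318.5263568415793, 'cy': 234.92037084477806, 'position': array([0.22489538, 0.63897036, 0.73963496]), 'attitude': array([-0.67582063,  2.63364912, -1.17158589])}
{'fov_y': 67.97784198212403, 'cx': 313.1567338287807, 'cy': 240.70914585666003, 'position': array([0.62367714, 0.06527812, 0.38385366]), 'attitude': array([ 2.89553993e+00,  2.32840378e-04, -1.29616501e-03])}
scene jig_hole 0.85 354 456 [0.728 0.288 0.084]
scene jig_hole 0.6 257 300 [ 0.557 -0.005  0.084]
scene tile_center 0.73 256 302 [0.561 0.    0.092]
scene tile_center 0.66 257 237 [ 0.582 -0.119  0.092]
scene poker_grip 0.91 238 468 [0.536 0.296 0.16 ]
scene poker_tip 0.97 237 450 [0.444 0.276 0.066]
scene board_spot 0.8 261 154 [ 0.551 -0.313  0.012]
scene tile_done_center 0.73 211 182 [ 0.408 -0.298  0.02 ]
scene jig 0.95 287 302 [ 0.562 -0.003  0.   ]
scene jig 0.58 370 456 [0.706 0.299 0.   ]
side jig_hole 0.75 231 318 [ 0.56  -0.011  0.084]
side jig_hole 0.72 314 152 [0.702 0.305 0.084]
side tile_center 0.74 230 317 [ 0.559 -0.004  0.092]
side tile_center 0.73 227 368 [ 0.477 -0.061  0.092]
side poker_grip 0.69 324 236 [0.529 0.299 0.16 ]
side poker_tip 0.87 371 298 [0.443 0.272 0.066]
side board_spot 0.58 183 376 [ 0.557 -0.308  0.012]
side tile_done_center 0.89 201 430 [ 0.414 -0.295  0.02 ]
side tile_done_center 0.58 180 377 [ 0.556 -0.311  0.02 ]
side jig 0.89 261 318 [ 0.559 -0.011 -0.   ]
side jig 0.74 336 158 [0.719 0.296 0.   ]
wrist jig_hole 0.56 237 230 [ 0.552 -0.007  0.084]
wrist tile_center 0.89 237 232 [ 0.556 -0.005  0.092]
wrist tile_center 0.6 333 213 [ 0.534 -0.095  0.092]
wrist jig 0.92 217 257 [ 0.563 -0.005  0.   ]
```

View pics/scene0.png

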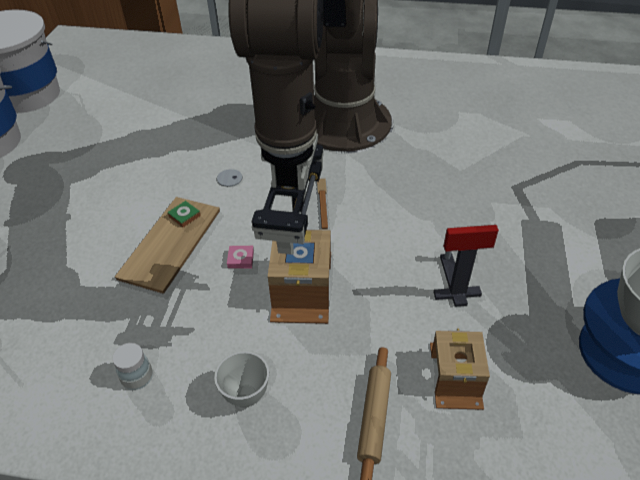

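View pics/side0.png

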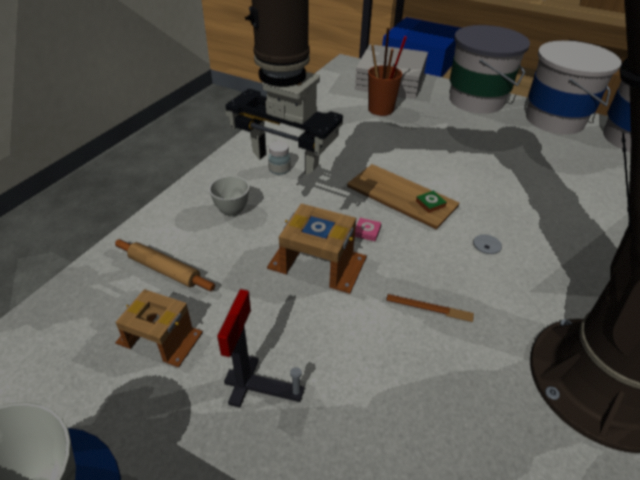

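Candidates (scene view, row/col):
- **Tile:** blue at (256,302), pink look-alike at (257,237), green at (211,182).
- **Jig:** the larger one at (257,300), holding the blue tile. The smaller decoy is at (354,456).
- **Tool:** only one, with its red grip at (238,468).

I choose the larger jig and the blue tile. Next I'll check them in a close crop and measure yaw angles.

Run:
```python
from h import *
o=observe(); print(o["position"],o["ee_rot"],o["width"],o["clock"])
im=cv2.imread("pics/wrist0.png"); cv2.imwrite("pics/c1.png",cv2.resize(im[100:420,60:460],None,fx=2,fy=1.875))
def rect(n,t,z,k=3):
    for g in regions_of(t,n)[:k]:
        rr,cc=np.nonzero(g["region"]); c=cal(n)
        cn=cv2.findContours(g["region"].astype(np.uint8),0,2)[0]; cn=max(cn,key=cv2.contourArea)[:,0]
        P=np.array([px2w(n,v,u,z,c)[:2] for u,v in cn])
        r=cv2.minAreaRect((P*1000).astype(np.float32)); print(n,t,round(g["conf"],2),np.round(r[0],1),np.round(r[1],1),round(r[2],1))
rect("wrist","tile_center",.1); rect("scene","tile_center",.1); rect("side","tile_center",.1)
rect("side","poker_grip",.16);rect("scene","poker_grip",.184)
rect("side","board_spot",.012);rect("scene","tile_done_center",.028)
```

```text
[ 6.24990847e-01 -2.27622935e-05  2.43723115e-01] [-2.22151068e+00 -2.22136567e+00  1.59132994e-05] 0.9986815112962074 1.2
wrist tile_center 0.74 [557.1  -5.3] [51.3 52.3] 5.9
wrist tile_center 0.72 [ 536.4 -102.4] [42.3 26.4] 8.4
wrist tile_center 0.22 [623.2   4.1] [5.8 6.5] 90.0
scene tile_center 0.68 [ 587.7 -112.4] [57.6 47.7] 10.0
scene tile_center 0.55 [560.3  -4.6] [50.2 50.3] 8.7
side tile_center 0.89 [558.8  -6.9] [45.6 48.8] 7.3
side tile_center 0.76 [474.7 -49. ] [45.6 62.1] 11.1
side poker_grip 0.82 [489.2 311. ] [100.8 207. ] 44.0
side poker_grip 0.32 [528.8  53. ] [42.7 46.7] 9.2
scene poker_grip 0.74 [610.3 283.7] [ 86.1 198.8] 79.5
side board_spot 0.62 [605.5 -96.9] [57.4 59.6] 7.9
side board_spot 0.57 [ 490.3 -302.2] [123.4 254. ] 78.3
side board_spot 0.24 [572.2 -52.5] [204.6 225.3] 7.2
scene tile_done_center 0.82 [ 421.4 -289.6] [65.1 58.7] 56.6
```

View pics/c1.png

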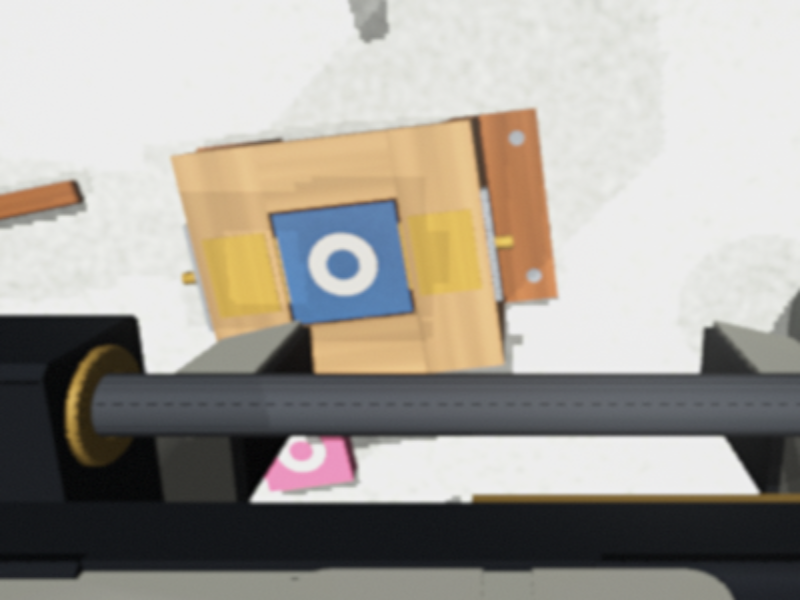

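The crop shows the wooden jig yawed about +6.5°, with the blue ringed tile at crop (262,342) and the pink one apart at (455,300). I'll go above the tool.

jog_arm:
  plan:
    - {"offset": [1,-0.31,-0.37],"twist": [0,0,0],"fingers": 1}
    - {"offset": [1,-0.31,-0.37],"twist": [0,0,0],"fingers": 1}
    - {"offset": [1,-0.31,-0.37],"twist": [0,0,0],"fingers": 1}
    - {"offset": [1,-0.31,-0.37],"twist": [0,0,0],"fingers": 1}

```text
clock: 2.05
position: [0.5777, 0.1547, 0.3006]
ee_rot: [-2.214, -2.228, -0.005]
force: [0.5, 0.5, -0.2]
width: 0.997
gripper_force: 0.0
```

jog_arm:
  plan:
    - {"offset": [0.98,-0.31,0],"twist": [0,0,-0.042],"fingers": 1}
    - {"offset": [0.98,-0.31,0],"twist": [0,0,-0.042],"fingers": 1}
    - {"offset": [0.98,-0.31,0],"twist": [0,0,-0.042],"fingers": 1}
    - {"offset": [0.98,-0.31,0],"twist": [0,0,-0.042],"fingers": 1}
    - {"offset": [0.98,-0.31,0],"twist": [0,0,-0.042],"fingers": 1}

```text
clock: 2.68
position: [0.5329, 0.2952, 0.2989]
ee_rot: [1.912, 2.492, -0.002]
force: [-0.1, -1.1, -0.1]
width: 1.002
gripper_force: 0.0
```

Run:
```python
from h import *
o=observe(); M=R.from_rotvec(o["ee_rot"]).as_matrix(); print(o["position"],M.round(3),o["clock"])
im=save("wrist","w1"); c=cal("wrist")
for t,z in dict(poker_grip=.16,poker_tip=.066).items():
    for l in landmark_of(t,"wrist"):
        r,cc=l["at"][0]*480,l["at"][1]*640; print(t,round(l["conf"],2),int(r),int(cc),px2w("wrist",r,cc,z,c).round(4))
# red top face of grip
hsv=cv2.cvtColor(im,cv2.COLOR_RGB2HSV); m=(((hsv[...,0]<8)|(hsv[...,0]>172))&(hsv[...,1]>150)&(hsv[...,2]>60)).astype(np.uint8)
cn=max(cv2.findContours(m,0,2)[0],key=cv2.contourArea)[:,0]
P=np.array([px2w("wrist",v,u,.184,c)[:2]*1000 for u,v in cn]).astype(np.float32)
print(cv2.minAreaRect(P),cv2.boundingRect(cn))
```

```text
[0.53291781 0.29519977 0.29888363] [[-0.259  0.966  0.   ]
 [ 0.966  0.259 -0.001]
 [-0.001 -0.    -1.   ]] 2.675
poker_grip 0.78 231 313 [0.5321 0.2978 0.16  ]
poker_tip 0.83 210 228 [0.4441 0.2756 0.066 ]
((531.3428344726562, 298.703125), (13.812813758850098, 87.36592864990234), 14.604886054992676) (304, 177, 20, 116)
```

View pics/w1.png

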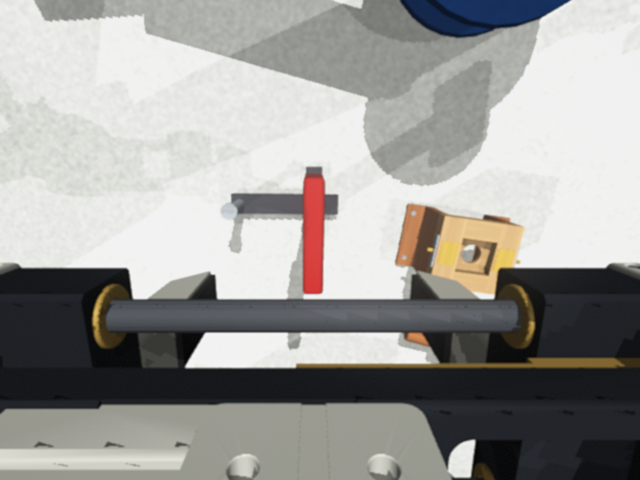

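The picture shows the red plate at (231,313), centred between the fingers, and the pin at (210,228). That puts the grip at (0.532, 0.298) with yaw 14.5°. I'll descend and grip.

jog_arm:
  plan:
    - {"offset": [0.02,-0.005,0.4],"twist": [0,0,0],"fingers": 1}
    - {"offset": [0.02,-0.005,0.8],"twist": [0,0,0],"fingers": 1}
    - {"offset": [0.02,-0.005,0.92],"twist": [0,0,0],"fingers": 1}
    - {"offset": [0.02,-0.005,0.92],"twist": [0,0,0],"fingers": 1}
    - {"offset": [0.02,-0.005,0.92],"twist": [0,0,0],"fingers": -1}
    - {"offset": [0.02,-0.005,0.92],"twist": [0,0,0],"fingers": -1}
    - {"offset": [0.02,-0.005,0.92],"twist": [0,0,0],"fingers": -1}
    - {"offset": [0.02,-0.005,0.92],"twist": [0,0,0],"fingers": -1}
    - {"offset": [0.02,-0.005,0.92],"twist": [0,0,0],"fingers": -1}
    - {"offset": [0.02,-0.005,0.92],"twist": [0,0,0],"fingers": -1}
  newtons: 60

```text
clock: 4.08
position: [0.5305, 0.2997, 0.1612]
ee_rot: [-1.91, -2.494, 0.0]
force: [0.2, -0.2, 0.3]
width: 0.394
gripper_force: 0.0
```

jog_arm:
  plan:
    - {"offset": [0,0,0],"twist": [0,0,0],"fingers": -1}
    - {"offset": [0,0,0],"twist": [0,0,0],"fingers": -1}
    - {"offset": [0,0,0],"twist": [0,0,0],"fingers": -1}
    - {"offset": [0,0,0],"twist": [0,0,0],"fingers": -1}
    - {"offset": [0,0,0],"twist": [0,0,0],"fingers": -1}
    - {"offset": [0,0,0],"twist": [0,0,0],"fingers": -1}

```text
clock: 4.82
position: [0.5303, 0.2995, 0.161]
ee_rot: [-1.91, -2.494, 0.001]
force: [-0.2, 0.8, -2.5]
width: 0.173
gripper_force: 60.0
```

jog_arm:
  plan:
    - {"offset": [0,0,-0.133],"twist": [0,0,0],"fingers": -1}
    - {"offset": [-0.05,-0.01,-0.133],"twist": [0,0,-0.02],"fingers": -1}
    - {"offset": [-0.1,-0.02,-0.133],"twist": [0,0,-0.04],"fingers": -1}
    - {"offset": [-0.15,-0.035,-0.133],"twist": [0,0,-0.06],"fingers": -1}
    - {"offset": [-0.2,-0.05,-0.133],"twist": [0,0,-0.08],"fingers": -1}
    - {"offset": [-0.27,-0.065,-0.133],"twist": [0,0,-0.1],"fingers": -1}
    - {"offset": [-0.34,-0.08,-0.133],"twist": [0,0,-0.12],"fingers": -1}
    - {"offset": [-0.4,-0.095,-0.133],"twist": [0,0,-0.14],"fingers": -1}
    - {"offset": [-0.46,-0.11,-0.133],"twist": [0,0,-0.16],"fingers": -1}
    - {"offset": [-0.52,-0.12,-0.133],"twist": [0,0,-0.18],"fingers": -1}
    - {"offset": [-0.57,-0.13,-0.133],"twist": [0,0,-0.2],"fingers": -1}
    - {"offset": [-0.6,-0.14,-0.133],"twist": [0,0,-0.215],"fingers": -1}
    - {"offset": [-0.624,-0.145,-0.133],"twist": [0,0,-0.229],"fingers": -1}
    - {"offset": [-0.624,-0.145,-0.133],"twist": [0,0,-0.229],"fingers": -1}
    - {"offset": [-0.624,-0.145,-0.133],"twist": [0,0,-0.229],"fingers": -1}

```text
clock: 6.7
position: [0.5339, 0.2038, 0.1812]
ee_rot: [0.204, -3.135, -0.0]
force: [0.3, -0.1, -2.7]
width: 0.171
gripper_force: 60.0
```

Run:
```python
from h import *
o=observe(); M=R.from_rotvec(o["ee_rot"]).as_matrix(); p=o["position"]; print(p,M.round(3),o["clock"],o["width"])
print("yaw y-axis",np.degrees(np.arctan2(M[1,1],M[0,1])))
dz=p[2]-.161
ims=[]
for n in("scene","side","wrist"):
    im=save(n,n+"2"); c=cal(n)
    for t,z in dict(poker_tip=.066+dz,poker_grip=.16+dz,jig_hole=.084,tile_center=.092).items():
        for l in landmark_of(t,n)[:2]:
            r,cc=l["at"][0]*480,l["at"][1]*640; print(n,t,round(l["conf"],2),int(r),int(cc),px2w(n,r,cc,z,c).round(4))
    if n=="side": 
        tip=w2px(n,np.r_[p[:2]+.09*M[:2,1]*np.sign(-M[1,1]),.066+dz]); print("pred tip px",tip)
        cv2.imwrite("pics/s2c.png",cv2.resize(im[170:420,150:450,::-1],None,fx=2.4,fy=2.4))
```

```text
[0.53388462 0.20376751 0.18115875] [[-0.992 -0.13  -0.   ]
 [-0.13   0.992  0.   ]
 [ 0.     0.    -1.   ]] 6.7 0.1710970077018561
yaw y-axis 97.44162668155283
scene poker_tip 0.73 259 364 [0.5457 0.115  0.0862]
scene poker_tip 0.2 262 151 [ 0.6145 -0.2779  0.0862]
scene poker_grip 0.65 226 414 [0.5394 0.2    0.1802]
scene jig_hole 0.76 355 457 [0.7286 0.2903 0.084 ]
scene tile_center 0.79 257 301 [ 5.634e-01 -3.000e-04  9.200e-02]
scene tile_center 0.66 256 238 [ 0.5793 -0.1187  0.092 ]
side poker_tip 0.6 273 294 [0.5434 0.1128 0.0862]
side poker_tip 0.49 202 435 [ 0.3881 -0.2101  0.0862]
side poker_grip 0.73 271 267 [0.5359 0.2049 0.1802]
side jig_hole 0.91 231 317 [ 0.5609 -0.0086  0.084 ]
side jig_hole 0.74 316 151 [0.6989 0.3098 0.084 ]
side tile_center 0.75 228 367 [ 0.4769 -0.0563  0.092 ]
side tile_center 0.63 229 318 [ 0.5597 -0.0078  0.092 ]
pred tip px [273.68192474 292.78128802]
wrist poker_tip 0.67 250 179 [0.5465 0.1132 0.0862]
```

View pics/s2c.png

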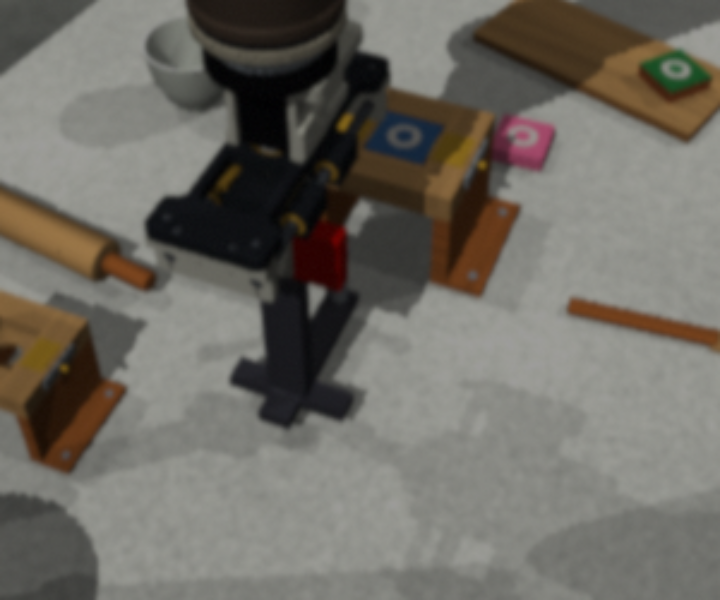

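The tool hangs upright and is aligned with the tunnel: grip at crop (255,320), jig behind it at (150,410). I'll lower it and slide it in.

jog_arm:
  plan:
    - {"offset": [0,0,0.107],"twist": [0,0,0],"fingers": -1}
    - {"offset": [0,0,0.107],"twist": [0,0,0],"fingers": -1}
    - {"offset": [0.001,-0.1,0.107],"twist": [0,0,0],"fingers": -1}
    - {"offset": [0.002,-0.2,0.107],"twist": [0,0,0],"fingers": -1}
    - {"offset": [0.003,-0.3,0.107],"twist": [0,0,0],"fingers": -1}
    - {"offset": [0.004,-0.4,0.107],"twist": [0,0,0],"fingers": -1}
    - {"offset": [0.005,-0.5,0.107],"twist": [0,0,0],"fingers": -1}
    - {"offset": [0.006,-0.6,0.107],"twist": [0,0,0],"fingers": -1}
    - {"offset": [0.007,-0.7,0.107],"twist": [0,0,0],"fingers": -1}
    - {"offset": [0.007,-0.76,0.107],"twist": [0,0,0],"fingers": -1}
    - {"offset": [0.007,-0.8,0.107],"twist": [0,0,0],"fingers": -1}
    - {"offset": [0.007,-0.8,0.107],"twist": [0,0,0],"fingers": -1}

```text
clock: 8.95
position: [0.5487, 0.0843, 0.1651]
ee_rot: [-0.206, 3.135, 0.0]
force: [0.7, 0.1, -3.2]
width: 0.173
gripper_force: 60.0
```

Run:
```python
from h import *
o=observe(); M=R.from_rotvec(o["ee_rot"]).as_matrix(); p=o["position"]; print(p,o["clock"],o["force"])
print("pred tip",p[:2]-.09*M[:2,1])
def ring(n,im,c):
    hsv=cv2.cvtColor(im,cv2.COLOR_RGB2HSV); m=((hsv[...,0]>95)&(hsv[...,0]<125)&(hsv[...,1]>90)).astype(np.uint8)
    return m
for n in("scene","side","wrist"):
    im=save(n,n+"3"); c=cal(n)
    for t,z in dict(poker_grip=.164,jig_hole=.084,tile_center=.092,jig=0).items():
        for l in landmark_of(t,n)[:2]:
            r,cc=l["at"][0]*480,l["at"][1]*640; print(n,t,round(l["conf"],2),int(r),int(cc),px2w(n,r,cc,z,c).round(4))
    for g in regions_of("tile_center",n)[:2]:
        cn=cv2.findContours(g["region"].astype(np.uint8),0,2)[0]; cn=max(cn,key=cv2.contourArea)[:,0]
        P=np.array([px2w(n,v,u,.1,c)[:2]*1000 for u,v in cn]).astype(np.float32); print("rect",np.round(cv2.minAreaRect(P)[0],1),np.round(cv2.minAreaRect(P)[1:][0]),round(cv2.minAreaRect(P)[2],1))
```

```text
[0.5487316 0.0843415 0.1651176] 8.95 [ 0.68290296  0.10213958 -3.1796293 ]
pred tip [ 0.56053077 -0.0048817 ]
scene poker_grip 0.74 228 349 [0.5465 0.0852 0.164 ]
scene poker_grip 0.63 257 302 [0.6273 0.0154 0.164 ]
scene jig_hole 0.55 258 299 [ 0.5598 -0.0053  0.084 ]
scene jig_hole 0.36 257 302 [ 0.557  -0.0015  0.084 ]
scene tile_center 0.96 258 300 [ 0.5673 -0.0018  0.092 ]
scene tile_center 0.88 255 239 [ 0.5779 -0.1167  0.092 ]
scene jig 0.92 286 304 [5.605e-01 2.000e-04 0.000e+00]
scene jig 0.57 373 456 [0.7101 0.2999 0.    ]
rect [560.1  -3.7] [55. 52.] 8.6
rect [ 587.9 -113.3] [57. 47.] 9.5
side poker_grip 0.82 231 298 [0.5501 0.0861 0.164 ]
side jig_hole 0.85 229 322 [ 0.5567 -0.0195  0.084 ]
side jig_hole 0.61 315 150 [0.7029 0.3096 0.084 ]
side tile_center 0.87 230 367 [ 0.4734 -0.051   0.092 ]
side tile_center 0.61 227 316 [ 0.5644 -0.0105  0.092 ]
side jig 0.9 338 158 [ 0.7162  0.2979 -0.    ]
side jig 0.74 263 315 [ 0.5618 -0.0011  0.    ]
rect [554.8  -8.2] [40. 51.] 9.1
rect [475.  -48.1] [48. 61.] 10.8
wrist jig_hole 0.58 464 537 [0.6911 0.277  0.084 ]
wrist tile_center 0.84 142 37 [ 0.4995 -0.0826  0.092 ]
wrist tile_center 0.76 252 168 [ 0.556  -0.0057  0.092 ]
wrist jig 0.64 224 210 [ 0.557  -0.0049  0.    ]
rect [498.6 -77.4] [35. 43.] 9.5
rect [555.3  -5.5] [50. 53.] 7.6
```

jog_arm:
  plan:
    - {"offset": [0.007,0,-0.03],"twist": [0,0,0],"fingers": -1}
    - {"offset": [0.007,0,-0.06],"twist": [0,0,0],"fingers": -1}
    - {"offset": [0.007,0,-0.09],"twist": [0,0,0],"fingers": -1}
    - {"offset": [0.007,0,-0.12],"twist": [0,0,0],"fingers": -1}
    - {"offset": [0.007,0,-0.12],"twist": [0,0,0],"fingers": -1}

```text
clock: 10.48
position: [0.5478, 0.0845, 0.1835]
ee_rot: [-0.207, 3.134, 0.0]
force: [-0.4, -0.8, -3.8]
width: 0.167
gripper_force: 60.0
```

jog_arm:
  plan:
    - {"offset": [0,0,-0.02],"twist": [0,0,0],"fingers": -1}
    - {"offset": [0,0,-0.04],"twist": [0,0,0],"fingers": -1}
    - {"offset": [0,0,-0.06],"twist": [0,0,0],"fingers": -1}
    - {"offset": [0,0,-0.08],"twist": [0,0,0],"fingers": -1}
    - {"offset": [0,0,-0.1],"twist": [0,0,0],"fingers": -1}
    - {"offset": [0,0,-0.1],"twist": [0,0,0],"fingers": -1}
    - {"offset": [0,0,-0.1],"twist": [0,0,0],"fingers": -1}

```text
clock: 11.35
position: [0.5477, 0.0844, 0.1982]
ee_rot: [-0.207, 3.135, -0.0]
force: [-0.0, -0.2, -4.6]
width: 0.174
gripper_force: 60.0
```

Run:
```python
from h import *
im=save("side","side4"); w=save("wrist","wrist4"); s=save("scene","scene4")
A=cv2.resize(im[180:300,250:390,::-1],(400,343)); B=cv2.resize(w[170:330,80:270,::-1],(400,343))
cv2.imwrite("pics/c4.png",np.hstack([A,B]))
for n in("scene","side","wrist"):
    c=cal(n)
    for l in landmark_of("tile_center",n)[:2]: print(n,l["conf"],np.array(l["at"])*[480,640],w2px(n,[.5585,-.005,.092]),w2px(n,[.5585,-.005,.107]))
```

```text
scene 0.82 [255.6   241.408] [254.96595724 299.88982912] [249.57069745 299.56567194]
scene 0.72 [255.504 300.992] [254.96595724 299.88982912] [249.57069745 299.56567194]
side 0.83 [226.512 368.128] [230.22836851 318.11518827] [224.43700794 318.25925196]
side 0.63 [216.72 310.4 ] [230.22836851 318.11518827] [224.43700794 318.25925196]
wrist 0.91 [143.28   68.288] [244.73041945 187.12636127] [250.39503193 179.52586155]
wrist 0.81 [268.176 178.88 ] [244.73041945 187.12636127] [250.39503193 179.52586155]
```

View pics/c4.png

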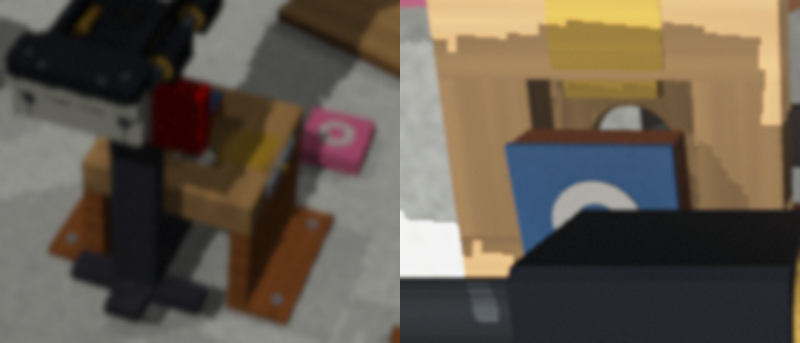

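The right half shows a problem: the tile is out of place. The recess and pin are visible at crop (115,630), and the tile leans towards jig +x. I need a fuller look.

Run:
```python
from h import *
o=observe(); print(o["position"],o["force"],o["ft_torque"])
w=cv2.imread("pics/wrist4.png"); s=cv2.imread("pics/scene4.png")
cv2.imwrite("pics/c5.png",np.hstack([cv2.resize(w[130:400,60:330],(400,400)),cv2.resize(s[190:340,230:380],(400,400))]))
print(px2w("wrist",224,189,.103),px2w("wrist",224,189,.084))
```

```text
[0.54757307 0.08438964 0.19804398] [ 0.23501131 -0.67009602 -3.72383365] [ 0.22756883 -0.0312205  -0.04306472]
[ 0.54039824 -0.00080344  0.103     ] [ 0.54510685 -0.00698269  0.084     ]
```

View pics/c5.png

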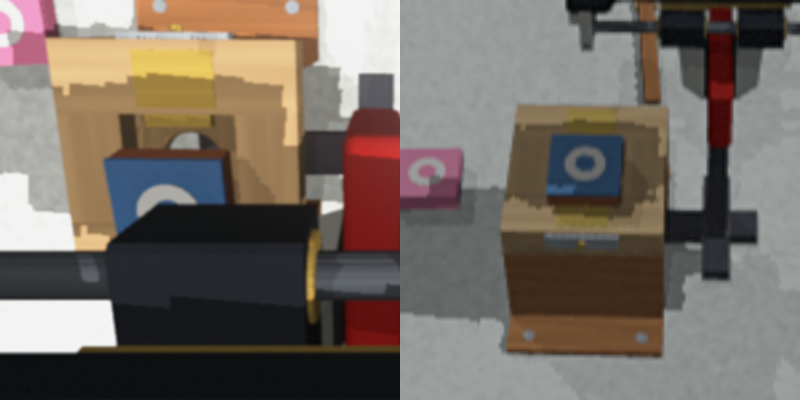

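The scene view shows the tile raised and between the catches. I'll triangulate its corners to judge shift and tilt.

```bash
cat >> h.py <<'E'
def tri(obs):
    A=np.zeros((3,3));b=np.zeros(3);L=[]
    for n,r,c in obs:
        f,cx,cy,p,M=cal(n); d=M@np.array([(c-cx)/f,(r-cy)/f,1]); d/=np.linalg.norm(d); Q=np.eye(3)-np.outer(d,d); A+=Q;b+=Q@p; L.append((Q,p))
    x=np.linalg.solve(A,b); return x,[round(np.linalg.norm(Q@(x-p))*1000,1) for Q,p in L]
E
python3 - <<'E'
from h import *
print(tri([("wrist",239.4,132.2),("scene",241.4,286.3)]))
print(tri([("wrist",232.6,211.9),("scene",241.4,313.3)]))
a=np.array([.9925,.122]);b=np.array([-.122,.9925])
for z in(.115,.119):
  for sx in(-1,1):
    for sy in(-1,1):
      P=np.r_[np.array([.5585,-.005])+25e-3*(sx*a+sy*b),z]; print(z,sx,sy,"wrist",w2px("wrist",P).round(),"scene",w2px("scene",P).round(),"side",w2px("side",P).round())
P=[.5585,-.005]
print(w2px("wrist",[*P,.084]),w2px("wrist",[*P,.103]),w2px("wrist",[.5585-.015,-.005,.084]))
# same for jig plate corners (z .1) 
for sx in(-1,1):
  for sy in(-1,1): print("plate",sx,sy,w2px("wrist",np.r_[np.array(P)+.06*sx*a+.055*sy*b,.1]).round(),w2px("scene",np.r_[np.array(P)+.06*sx*a+.055*sy*b,.1]).round())
E
```

```text
(array([ 0.55157155, -0.03121188,  0.11788759]), [np.float64(0.3), np.float64(0.3)])
(array([0.54123108, 0.0180035 , 0.11469671]), [np.float64(0.1), np.float64(0.1)])
0.115 -1 -1 wrist [216. 132.] scene [237. 287.] side [217. 335.]
0.115 -1 1 wrist [216. 211.] scene [237. 314.] side [233. 326.]
0.115 1 -1 wrist [289. 141.] scene [256. 285.] side [210. 311.]
0.115 1 1 wrist [290. 215.] scene [257. 312.] side [226. 301.]
0.119 -1 -1 wrist [217. 129.] scene [235. 287.] side [215. 335.]
0.119 -1 1 wrist [218. 209.] scene [236. 314.] side [231. 326.]
0.119 1 -1 wrist [291. 138.] scene [255. 285.] side [209. 311.]
0.119 1 1 wrist [292. 214.] scene [256. 312.] side [224. 301.]
[241.96531264 190.83644623] [248.81863798 181.64098979] [222.20740375 191.83039436]
plate -1 -1 [158.  92.] [229. 273.]
plate -1 1 [160. 260.] [230. 330.]
plate 1 -1 [326. 115.] [276. 267.]
plate 1 1 [327. 264.] [278. 328.]
```

The tile slid about 12 mm along jig +x on the pin once it was out of the recess. The -x catch tongue is visibly out. I'll lower the pin slowly so the tile sits level, then drag it back towards -x with the pin and watch the force.

jog_arm:
  plan:
    - {"offset": [0,0,0.007],"twist": [0,0,0],"fingers": -1}
    - {"offset": [0,0,0.014],"twist": [0,0,0],"fingers": -1}
    - {"offset": [0,0,0.02],"twist": [0,0,0],"fingers": -1}
    - {"offset": [0,0,0.02],"twist": [0,0,0],"fingers": -1}
    - {"offset": [0.01,0,0.02],"twist": [0,0,0],"fingers": -1}
    - {"offset": [0.02,0,0.02],"twist": [0,0,0],"fingers": -1}
    - {"offset": [0.03,0,0.02],"twist": [0,0,0],"fingers": -1}
    - {"offset": [0.03,0,0.02],"twist": [0,0,0],"fingers": -1}

```text
clock: 12.65
position: [0.543, 0.0838, 0.1952]
ee_rot: [0.207, -3.135, 0.0]
force: [0.4, -0.4, -3.4]
width: 0.165
gripper_force: 60.0
```

Run:
```python
from h import *
o=observe(); print(o["position"],o["force"],o["ft_torque"])
w=save("wrist","wrist6")[...,::-1]; s=save("scene","scene6")[...,::-1]
cv2.imwrite("pics/c6.png",np.hstack([cv2.resize(w[130:400,60:330],(400,400)),cv2.resize(s[210:310,250:350],(400,400))]))
```

```text
[0.5430287  0.08376655 0.19515533] [ 0.41870143 -0.39212622 -3.39668405] [0.2327053  0.02212834 0.01370959]
```

View pics/c6.png

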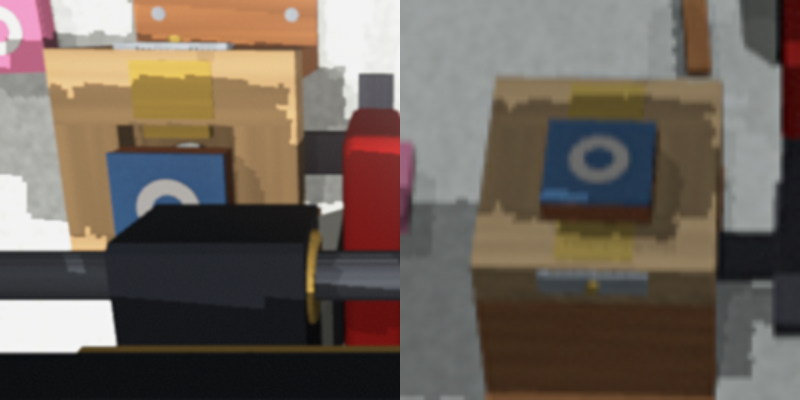

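The tile follows the pin: the gap to the -x tongue shrank, and its near edge is now at scene crop row 120. I'll drag further.

jog_arm:
  plan:
    - {"offset": [0.006,0,0],"twist": [0,0,0],"fingers": -1}
    - {"offset": [0.012,0,0],"twist": [0,0,0],"fingers": -1}
    - {"offset": [0.018,0,0],"twist": [0,0,0],"fingers": -1}
    - {"offset": [0.018,0,0],"twist": [0,0,0],"fingers": -1}

```text
clock: 13.25
position: [0.5404, 0.0835, 0.1951]
ee_rot: [0.207, -3.135, 0.0]
force: [0.4, -0.5, -3.7]
width: 0.173
gripper_force: 60.0
```

jog_arm:
  plan:
    - {"offset": [0.005,0,0],"twist": [0,0,0],"fingers": -1}
    - {"offset": [0.01,0,0],"twist": [0,0,0],"fingers": -1}
    - {"offset": [0.014,0,0],"twist": [0,0,0],"fingers": -1}
    - {"offset": [0.014,0,0],"twist": [0,0,0],"fingers": -1}

```text
clock: 13.75
position: [0.5384, 0.0832, 0.1951]
ee_rot: [-0.207, 3.135, -0.0]
force: [0.6, -0.0, -4.6]
width: 0.169
gripper_force: 60.0
```

```bash
cat >> h.py <<'E'
def bluerect(n,lo,hi,z):
    im=get_image(n); c=cal(n); hsv=cv2.cvtColor(im,cv2.COLOR_RGB2HSV)
    m=((hsv[...,0]>98)&(hsv[...,0]<118)&(hsv[...,1]>110)&(hsv[...,2]>60)).astype(np.uint8); k=np.zeros_like(m); k[lo[0]:hi[0],lo[1]:hi[1]]=1
    cn=max(cv2.findContours(m*k,0,2)[0],key=cv2.contourArea)[:,0]
    P=np.array([px2w(n,v,u,z,c)[:2]*1000 for u,v in cn]).astype(np.float32); r=cv2.minAreaRect(P)
    return np.round(r[0],1),np.round(r[1],1),round(r[2],1)
E
python3 - <<'E'
from h import *
o=observe(); print(o["position"],o["force"],o["ft_torque"])
print(bluerect("scene",(220,260),(290,345),.115))
w=save("wrist","wrist7")[...,::-1]; s=save("scene","scene7")[...,::-1]
cv2.imwrite("pics/c7.png",np.hstack([cv2.resize(w[130:400,60:330],(400,400)),cv2.resize(s[210:310,250:350],(400,400))]))
E
```

```text
[0.53837438 0.08317082 0.19514669] [ 0.55347992 -0.03075204 -4.55719628] [ 0.18401772 -0.01245407 -0.03425651]
(array([561.9,  -4.1]), array([50.1, 48.7]), 7.0)
```

View pics/c7.png

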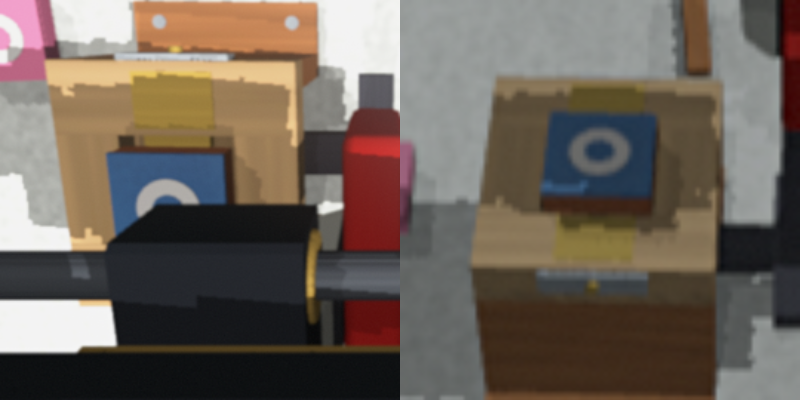

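The tile is re-centred (+1.7 mm, edge next to the -x tongue at crop (150,170), ring at (150,600)). I'll lower the pin 5 mm, move it back to the hole centre, then lower the rest.

jog_arm:
  plan:
    - {"offset": [0,0,0.01],"twist": [0,0,0],"fingers": -1}
    - {"offset": [0,0,0.02],"twist": [0,0,0],"fingers": -1}
    - {"offset": [0,0,0.03],"twist": [0,0,0],"fingers": -1}
    - {"offset": [0,0,0.035],"twist": [0,0,0],"fingers": -1}
    - {"offset": [0,0,0.035],"twist": [0,0,0],"fingers": -1}
    - {"offset": [-0.02,0,0.035],"twist": [0,0,0],"fingers": -1}
    - {"offset": [-0.04,0,0.035],"twist": [0,0,0],"fingers": -1}
    - {"offset": [-0.06,0,0.035],"twist": [0,0,0],"fingers": -1}
    - {"offset": [-0.06,0,0.035],"twist": [0,0,0],"fingers": -1}

```text
clock: 15.02
position: [0.5476, 0.0844, 0.1899]
ee_rot: [-0.207, 3.135, 0.0]
force: [-0.7, 1.2, -2.2]
width: 0.173
gripper_force: 60.0
```

Run:
```python
from h import *
o=observe(); print(o["position"],o["force"],o["ft_torque"])
print(bluerect("scene",(220,260),(290,345),.115),bluerect("side",(200,280),(250,345),.115))
```

```text
[0.54763785 0.08444055 0.18985007] [-0.7477825   1.24199314 -2.2071885 ] [ 0.20917812 -0.01070676 -0.03054187]Traceback (most recent call last):
  File "<stdin>", line 3, in <module>
  File "h.py", line 27, in bluerect
    cn=max(cv2.findContours(m*k,0,2)[0],key=cv2.contourArea)[:,0]
       ~~~^^^^^^^^^^^^^^^^^^^^^^^^^^^^^^^^^^^^^^^^^^^^^^^^^^
ValueError: max() iterable argument is empty
```

Run:
```python
from h import *
print(bluerect("scene",(220,260),(290,345),.115))
```

```text
(array([562.7,  -3.9]), array([47.5, 49.3]), 8.6)
```

jog_arm:
  plan:
    - {"offset": [0,0,0.04],"twist": [0,0,0],"fingers": -1}
    - {"offset": [0,0,0.08],"twist": [0,0,0],"fingers": -1}
    - {"offset": [0,0,0.12],"twist": [0,0,0],"fingers": -1}
    - {"offset": [0,0,0.16],"twist": [0,0,0],"fingers": -1}
    - {"offset": [0,0,0.167],"twist": [0,0,0],"fingers": -1}
    - {"offset": [0,0,0.167],"twist": [0,0,0],"fingers": -1}
    - {"offset": [0,0.08,0.167],"twist": [0,0,0],"fingers": -1}
    - {"offset": [0,0.2,0.167],"twist": [0,0,0],"fingers": -1}
    - {"offset": [0,0.35,0.167],"twist": [0,0,0],"fingers": -1}
    - {"offset": [0,0.5,0.167],"twist": [0,0,0],"fingers": -1}
    - {"offset": [0,0.65,0.167],"twist": [0,0,0],"fingers": -1}
    - {"offset": [0,0.8,0.167],"twist": [0,0,0],"fingers": -1}
    - {"offset": [0,0.9,0.167],"twist": [0,0,0],"fingers": -1}
    - {"offset": [0,0.93,0.167],"twist": [0,0,0],"fingers": -1}
    - {"offset": [0,0.93,0.175],"twist": [0,0,0],"fingers": -1}
    - {"offset": [0,0.93,0.183],"twist": [0,0,0],"fingers": -1}
    - {"offset": [0,0.93,0.19],"twist": [0,0,0],"fingers": -1}
    - {"offset": [0,0.93,0.19],"twist": [0,0,0],"fingers": -1}

```text
clock: 17.42
position: [0.5291, 0.2221, 0.1613]
ee_rot: [0.206, -3.135, 0.0]
force: [-0.6, -0.3, -3.2]
width: 0.171
gripper_force: 60.0
```

Run:
```python
from h import *
o=observe(); print(o["position"],o["force"],o["ft_torque"])
print(bluerect("scene",(220,260),(290,345),.115),bluerect("side",(200,280),(250,345),.115))
```

```text
[0.52908373 0.22214459 0.1612579 ] [-0.60592704 -0.3291253  -3.18133314] [ 0.18126229  0.00187684 -0.02076819]
(array([562.5,  -3.9]), array([47.9, 48.8]), 6.4) (array([563. ,  -7.4]), array([44.1, 39.8]), 3.7)
```

jog_arm:
  plan:
    - {"offset": [0,0,0.004],"twist": [0,0,0],"fingers": -1}
    - {"offset": [0,0,0.007],"twist": [0,0,0],"fingers": -1}
    - {"offset": [0,0,0.007],"twist": [0,0,0],"fingers": -1}

```text
clock: 17.9
position: [0.5291, 0.2227, 0.161]
ee_rot: [-0.207, 3.134, -0.0]
force: [-2.3, -0.8, 5.4]
width: 0.173
gripper_force: 60.0
```

jog_arm:
  plan:
    - {"offset": [0,0,0],"twist": [0,0,0],"fingers": -0.2}
    - {"offset": [0,0,0],"twist": [0,0,0],"fingers": 0.2}
    - {"offset": [0,0,0],"twist": [0,0,0],"fingers": 0.6}
    - {"offset": [0,0,0],"twist": [0,0,0],"fingers": 0.6}
    - {"offset": [0,0,0],"twist": [0,0,0],"fingers": 0.6}
    - {"offset": [0,0,0],"twist": [0,0,0],"fingers": 0.6}
    - {"offset": [0,0,-0.2],"twist": [0,0,0],"fingers": 0.6}
    - {"offset": [0,0,-0.5],"twist": [0,0,0],"fingers": 0.6}
    - {"offset": [0,0,-0.8],"twist": [0,0,0],"fingers": 0.6}
    - {"offset": [0,0,-0.8],"twist": [0,0,0],"fingers": 0.6}

```text
clock: 19.15
position: [0.5305, 0.2239, 0.2841]
ee_rot: [-0.207, 3.128, 0.004]
force: [0.2, -0.6, -0.1]
width: 0.799
gripper_force: 0.0
```

Run:
```python
from h import *
o=observe(); M=R.from_rotvec(o["ee_rot"]).as_matrix();print(o["position"],o["width"],M.round(3))
print(bluerect("scene",(220,260),(290,345),.115),bluerect("side",(200,280),(250,345),.115))
s=save("side","side8")[...,::-1]; get_image("wrist")
for n in("scene","side","wrist"):
    c=cal(n)
    for t,z in dict(poker_tip=.066,poker_grip=.16).items():
        for l in landmark_of(t,n)[:1]:
            r,cc=l["at"][0]*480,l["at"][1]*640; print(n,t,round(l["conf"],2),px2w(n,r,cc,z,c).round(4))
cv2.imwrite("pics/c8.png",cv2.resize(s[170:400,200:440],(720,690))[:600])
```

```text
[0.53050345 0.22388365 0.28414141] 0.798598858302843 [[-0.991 -0.131  0.006]
 [-0.131  0.991  0.003]
 [-0.006  0.002 -1.   ]]
(array([562.4,  -4. ]), array([47.8, 48.7]), 6.4) (array([582.2,   9. ]), array([ 4.6, 21.9]), 11.4)
scene poker_tip 0.63 [0.5461 0.1349 0.066 ]
scene poker_grip 0.85 [0.534  0.2199 0.16  ]
side poker_tip 0.71 [0.5394 0.13   0.066 ]
side poker_grip 0.65 [0.5325 0.2254 0.16  ]
wrist poker_tip 0.74 [0.5383 0.1335 0.066 ]
wrist poker_grip 0.58 [0.5271 0.2237 0.16  ]
```

View pics/c8.png

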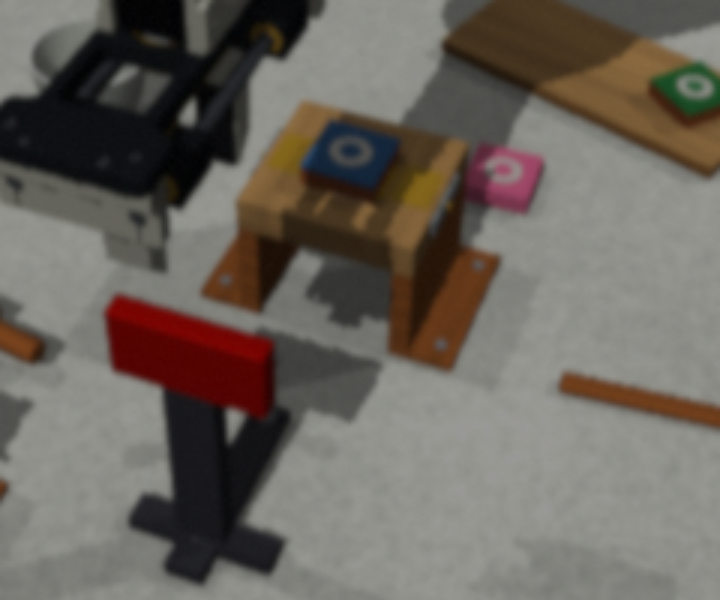

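The side view shows the tool standing upright (grip at (350,190)) and the blue tile level on the catches at (155,350), with the pink and green tiles untouched. Now I'll go above the tile.

jog_arm:
  plan:
    - {"offset": [0,-0.4,0],"twist": [0,0,0],"fingers": 1}
    - {"offset": [0,-0.77,0],"twist": [0,0,0],"fingers": 1}
    - {"offset": [0,-0.77,0],"twist": [0,0,0],"fingers": 1}

```text
clock: 20.02
position: [0.5451, 0.1024, 0.2799]
ee_rot: [0.194, -3.135, 0.004]
force: [0.2, 1.0, 0.1]
width: 0.993
gripper_force: 0.0
```

jog_arm:
  plan:
    - {"offset": [0,-0.4,0],"twist": [0,0,0],"fingers": 1}
    - {"offset": [0,-0.76,0.1],"twist": [0,0,0],"fingers": 1}
    - {"offset": [0,-0.76,0.29],"twist": [0,0,0],"fingers": 1}
    - {"offset": [0,-0.76,0.29],"twist": [0,0,0],"fingers": 1}
    - {"offset": [0,-0.76,0.29],"twist": [0,0,0],"fingers": 1}

```text
clock: 20.65
position: [0.5595, -0.0033, 0.2377]
ee_rot: [-0.21, 3.134, 0.001]
force: [1.3, 0.6, -0.1]
width: 0.996
gripper_force: 0.0
```

Run:
```python
from h import *
o=observe(); M=R.from_rotvec(o["ee_rot"]).as_matrix();print(o["position"],o["width"],M.round(3))
for n in("scene","side","wrist"):
    save(n,n+"9"); c=cal(n)
    for l in landmark_of("tile_center",n)[:2]:
        r,cc=l["at"][0]*480,l["at"][1]*640; print(n,round(l["conf"],2),int(r),int(cc),px2w(n,r,cc,.107,c).round(4))
    for g in regions_of("tile_center",n)[:2]:
        cn=cv2.findContours(g["region"].astype(np.uint8),0,2)[0]; cn=max(cn,key=cv2.contourArea)[:,0]
        P=np.array([px2w(n,v,u,.115,c)[:2]*1000 for u,v in cn]).astype(np.float32); r=cv2.minAreaRect(P);print("rect",np.round(r[0],1),np.round(r[1]),round(r[2],1))
```

```text
[ 0.55951397 -0.00327098  0.23773991] 0.9962958858952004 [[-0.991 -0.134  0.001]
 [-0.134  0.991  0.001]
 [-0.001  0.001 -1.   ]]
scene 0.8 253 299 [ 0.5681 -0.0028  0.107 ]
scene 0.55 257 238 [ 0.5937 -0.1118  0.107 ]
rect [ 598.3 -107.9] [56. 47.] 9.1
rect [568.7  -3.3] [60. 51.] 8.7
side 0.95 226 365 [ 0.4756 -0.0437  0.107 ]
side 0.76 220 315 [ 0.5688 -0.0122  0.107 ]
rect [560.3  -0.9] [57. 70.] 6.3
rect [468.1 -31.8] [46. 59.] 12.0
wrist 0.7 236 314 [ 0.5582 -0.0036  0.107 ]
wrist 0.58 146 182 [ 0.5031 -0.109   0.107 ]
rect [ 502.2 -106.7] [37. 40.] 9.1
rect [558.6  -5.2] [53. 50.] 7.6
```

jog_arm:
  plan:
    - {"offset": [0.005,-0.008,0.3],"twist": [0,0,0],"fingers": 1}
    - {"offset": [0.005,-0.008,0.55],"twist": [0,0,0],"fingers": 1}
    - {"offset": [0.005,-0.008,0.7],"twist": [0,0,0],"fingers": 1}
    - {"offset": [0.005,-0.008,0.775],"twist": [0,0,0],"fingers": 1}
    - {"offset": [0.005,-0.008,0.775],"twist": [0,0,0],"fingers": 1}
    - {"offset": [0.005,-0.008,0.775],"twist": [0,0,0],"fingers": -1}
    - {"offset": [0.005,-0.008,0.775],"twist": [0,0,0],"fingers": -1}
    - {"offset": [0.005,-0.008,0.775],"twist": [0,0,0],"fingers": -1}
    - {"offset": [0.005,-0.008,0.775],"twist": [0,0,0],"fingers": -1}
    - {"offset": [0.005,-0.008,0.775],"twist": [0,0,0],"fingers": -1}
    - {"offset": [0.005,-0.008,0.775],"twist": [0,0,0],"fingers": -1}
    - {"offset": [0.005,-0.008,0.775],"twist": [0,0,0],"fingers": -1}
    - {"offset": [0.005,-0.008,0.775],"twist": [0,0,0],"fingers": -1}
  newtons: 25

```text
clock: 22.72
position: [0.5586, -0.0061, 0.1207]
ee_rot: [-0.207, 3.135, -0.0]
force: [-0.9, -1.3, 3.3]
width: 0.547
gripper_force: 25.0
```

jog_arm:
  plan:
    - {"offset": [0,0,-0.1],"twist": [0,0,0],"fingers": -1}
    - {"offset": [0,0,-0.3],"twist": [0,0,0],"fingers": -1}
    - {"offset": [0,0,-0.5],"twist": [0,0,0],"fingers": -1}
    - {"offset": [0,-0.1,-0.6],"twist": [0,0,0],"fingers": -1}
    - {"offset": [0,-0.3,-0.6],"twist": [0,0,0],"fingers": -1}
    - {"offset": [0,-0.5,-0.6],"twist": [0,0,0],"fingers": -1}
    - {"offset": [0,-0.5,-0.6],"twist": [0,0,0],"fingers": -1}

```text
clock: 23.6
position: [0.5681, -0.0851, 0.2102]
ee_rot: [0.198, -3.134, 0.003]
force: [0.5, 1.6, -0.8]
width: 0.54
gripper_force: 25.0
```

jog_arm:
  plan:
    - {"offset": [0.1,-0.25,0],"twist": [0,0,0],"fingers": -1}
    - {"offset": [0.2,-0.5,0],"twist": [0,0,0],"fingers": -1}
    - {"offset": [0.3,-0.75,0],"twist": [0,0,0],"fingers": -1}
    - {"offset": [0.3,-0.98,0],"twist": [0,0,0],"fingers": -1}
    - {"offset": [0.3,-0.98,0],"twist": [0,0,0],"fingers": -1}

```text
clock: 24.22
position: [0.5423, -0.2358, 0.2102]
ee_rot: [0.199, -3.134, 0.002]
force: [0.9, -0.0, -0.1]
width: 0.541
gripper_force: 25.0
```

jog_arm:
  plan:
    - {"offset": [0,-0.25,0],"twist": [0,0,0],"fingers": -1}
    - {"offset": [0,-0.5,0],"twist": [0,0,0],"fingers": -1}
    - {"offset": [0,-0.54,0],"twist": [0,0,0],"fingers": -1}
    - {"offset": [0,-0.54,0],"twist": [0,0,0],"fingers": -1}

```text
clock: 24.72
position: [0.5539, -0.3114, 0.2103]
ee_rot: [0.208, -3.134, -0.002]
force: [1.1, 1.1, -0.6]
width: 0.54
gripper_force: 25.0
```

Run:
```python
from h import *
o=observe(); M=R.from_rotvec(o["ee_rot"]).as_matrix();print(o["position"],o["width"],M.round(3),o["force"],o["clock"])
for n in("scene","side","wrist"):
    save(n,n+"10"); c=cal(n)
    for t,z in dict(board_spot=.012,tile_done_center=.02).items():
      for l in landmark_of(t,n)[:2]:
        r,cc=l["at"][0]*480,l["at"][1]*640; print(n,t,round(l["conf"],2),int(r),int(cc),px2w(n,r,cc,z,c).round(4))
    for l in landmark_of("tile_center",n)[:3]:
        r,cc=l["at"][0]*480,l["at"][1]*640; print(n,"tile",round(l["conf"],2),px2w(n,r,cc,o["position"][2]-.014,c).round(4))
```

```text
[ 0.55385867 -0.31142613  0.21028516] 0.5402308786882211 [[-0.991 -0.132 -0.   ]
 [-0.132  0.991  0.001]
 [ 0.     0.001 -1.   ]] [ 1.09110127  1.10341224 -0.58673293] 24.725
scene board_spot 0.84 261 154 [ 0.5498 -0.3125  0.012 ]
scene tile_done_center 0.77 209 182 [ 0.4017 -0.3001  0.02  ]
scene tile 0.59 [ 0.6674 -0.0822  0.1963]
scene tile 0.56 [ 0.5577 -0.3085  0.1963]
scene tile 0.46 [ 0.7023 -0.2111  0.1963]
side board_spot 0.79 181 379 [ 0.5534 -0.3193  0.012 ]
side tile_done_center 0.79 198 431 [ 0.4167 -0.3087  0.02  ]
side tile 0.74 [ 0.5646 -0.3164  0.1963]
side tile 0.63 [0.4366 0.0526 0.1963]
wrist board_spot 0.84 220 311 [ 0.5532 -0.313   0.012 ]
wrist tile_done_center 0.65 58 352 [ 0.4082 -0.2972  0.02  ]
wrist tile 0.76 [ 0.5554 -0.3104  0.1963]
wrist tile 0.71 [ 0.4956 -0.2398  0.1963]
```

jog_arm:
  plan:
    - {"offset": [0,0,0.2],"twist": [0,0,0],"fingers": -1}
    - {"offset": [0,0,0.45],"twist": [0,0,0],"fingers": -1}
    - {"offset": [0,0,0.7],"twist": [0,0,0],"fingers": -1}
    - {"offset": [0,0,0.9],"twist": [0,0,0],"fingers": -1}
    - {"offset": [0,0,0.95],"twist": [0,0,0],"fingers": -1}
    - {"offset": [0,0,0.95],"twist": [0,0,0],"fingers": -1}

```text
clock: 26.08
position: [0.554, -0.3125, 0.0684]
ee_rot: [-0.207, 3.135, 0.0]
force: [-0.1, -0.2, -0.8]
width: 0.538
gripper_force: 25.0
```

jog_arm:
  plan:
    - {"offset": [0,0,0.06],"twist": [0,0,0],"fingers": -1}
    - {"offset": [0,0,0.12],"twist": [0,0,0],"fingers": -1}
    - {"offset": [0,0,0.17],"twist": [0,0,0],"fingers": -1}
    - {"offset": [0,0,0.2],"twist": [0,0,0],"fingers": -1}
    - {"offset": [0,0,0.215],"twist": [0,0,0],"fingers": -1}
    - {"offset": [0,0,0.222],"twist": [0,0,0],"fingers": -1}
    - {"offset": [0,0,0.222],"twist": [0,0,0],"fingers": -1}

```text
clock: 26.95
position: [0.5539, -0.3125, 0.0349]
ee_rot: [-0.207, 3.135, -0.0]
force: [0.4, 0.3, -0.8]
width: 0.538
gripper_force: 25.0
```

Not touching yet; I'll lower further in small steps.

jog_arm:
  plan:
    - {"offset": [0,0,0.005],"twist": [0,0,0],"fingers": -1}
    - {"offset": [0,0,0.009],"twist": [0,0,0],"fingers": -1}
    - {"offset": [0,0,0.009],"twist": [0,0,0],"fingers": -1}

```text
clock: 27.32
position: [0.554, -0.3125, 0.0337]
ee_rot: [-0.207, 3.134, -0.0]
force: [-0.3, -0.0, 1.6]
width: 0.541
gripper_force: 25.0
```

jog_arm:
  plan:
    - {"offset": [0,0,0.001],"twist": [0,0,0],"fingers": 0.2}
    - {"offset": [0,0,0.001],"twist": [0,0,0],"fingers": 0.5}
    - {"offset": [0,0,0.001],"twist": [0,0,0],"fingers": 0.8}
    - {"offset": [0,0,0.001],"twist": [0,0,0],"fingers": 0.8}
    - {"offset": [0,0,0.001],"twist": [0,0,0],"fingers": 0.8}
    - {"offset": [0,0,-0.2],"twist": [0,0,0],"fingers": 0.8}
    - {"offset": [0,0,-0.5],"twist": [0,0,0],"fingers": 0.8}
    - {"offset": [0,0,-0.9],"twist": [0,0,0],"fingers": 0.8}
    - {"offset": [0,0,-0.98],"twist": [0,0,0],"fingers": 0.8}
    - {"offset": [0,0,-0.98],"twist": [0,0,0],"fingers": 0.8}

```text
clock: 28.58
position: [0.5541, -0.3126, 0.1811]
ee_rot: [-0.207, 3.133, -0.002]
force: [0.7, 0.5, -0.9]
width: 0.899
gripper_force: 0.0
```

Run:
```python
from h import *
o=observe(); print(o["position"],o["width"],o["force"],o["clock"])
for n in("scene","side","wrist"):
    save(n,n+"11"); c=cal(n)
    for t,z in dict(tile_center=.02,board_spot=.012,tile_done_center=.02,poker_tip=.066,poker_grip=.16).items():
      for l in landmark_of(t,n)[:2]:
        r,cc=l["at"][0]*480,l["at"][1]*640; print(n,t,round(l["conf"],2),px2w(n,r,cc,z,c).round(4))
print(bluerect("scene",(235,120),(285,200),.028)); print(bluerect("side",(150,340),(215,410),.028)); print(bluerect("wrist",(140,240),(300,390),.028))
```

```text
[ 0.55410794 -0.3126153   0.18108337] 0.8990570335076605 [ 0.73579605  0.47242638 -0.89456762] 28.575
scene tile_center 0.64 [ 0.5638 -0.308   0.02  ]
scene tile_center 0.61 [ 0.5209 -0.1413  0.02  ]
scene board_spot 0.61 [ 0.5566 -0.3091  0.012 ]
scene tile_done_center 0.66 [ 0.4126 -0.2911  0.02  ]
scene poker_tip 0.9 [0.5392 0.1415 0.066 ]
scene poker_grip 0.76 [0.5313 0.2226 0.16  ]
side tile_center 0.91 [ 0.5049 -0.1326  0.02  ]
side tile_center 0.9 [ 0.5658 -0.3231  0.02  ]
side board_spot 0.73 [ 0.5523 -0.3169  0.012 ]
side board_spot 0.58 [0.565  0.0891 0.012 ]
side tile_done_center 0.66 [ 0.4135 -0.3084  0.02  ]
side poker_tip 0.85 [0.5362 0.1322 0.066 ]
side poker_grip 0.74 [0.5308 0.2214 0.16  ]
wrist tile_center 0.71 [ 0.5551 -0.3119  0.02  ]
wrist tile_center 0.64 [ 0.5042 -0.1505  0.02  ]
wrist tile_done_center 0.71 [ 0.411  -0.2951  0.02  ]
(array([ 559.5, -309.6]), array([48.2, 49.7]), 6.9)
(array([ 557.5, -309.7]), array([47.4, 45.7]), 6.8)
(array([ 554.9, -312.2]), array([47.7, 47.8]), 7.6)
```

The tile lies flat within a few mm of the target spot, the tool is standing, and the green tile hasn't moved. Handing in.

```bash
python3 -c "
from cell import sign_off; print(sign_off())"
```

```text
the job is handed in; nothing more can be done
None
```

I poked the blue tile up onto its catches, stood the tool upright on the bench clear of the jig, laid the tile flat within about 6 mm of the middle of the empty board end, and handed in at about 29 s; the verdict was not reported, the catches were judged only from the pictures, and the tile slid about 12 mm on the pin partway through, so I dragged it back before lowering.

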